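# Step the coin trays on the block in the vise

### The arm

A 6-joint arm with a two-finger parallel gripper is mounted at the origin on the work surface. World frame = base frame: x ahead of the robot, y to its left, z up, the work surface at z = 0. Lengths are in m, angles in rad, forces in N, time in s.
With the tool pointing down it reaches from about 0.15 to 0.775 m from the base axis. Payload 6.1 kg.
Tool frame: the origin (TCP) lies midway between the tips of the shut fingers; the grasp point (between the pads) lies 19 mm behind it; z points along the fingers, y is the line along which they close (so a half turn about z gives the same grasp; the last joint's range is limited). The gripper opens to 85 mm and grips with 20 to 120 N. Pads are 22 mm wide; open, the fingers measure 114 mm over their backs; the gripper's body (76 mm by 85 mm) begins 54 mm behind the grasp point. The pads swing forward as they close: fully open they stand 13 mm farther back than shut.
Start: joints at [1.143, 0.126, -0.04, 1.405, 0, 1.571], TCP at [0.218, 0.478, 0.231] pointing down, gripper open.
Joint ranges: [-2.72, 2.72], [-0.95, 1.95], [-1.27, 1.35], [-1.78, 2.02], [-1.46, 1.47], [-3.14, 3.14]. Speed limits (rad/s): [2.39, 2.39, 3.01, 3.14, 3.14, 3.14].

### API

Orientations are given as a unit quaternion [w, x, y, z].
In Python, from rig import r gives the robot as it stands.
- The arm moves only by the shell command python3 -m creep 'ROWS' [OPENING] [FORCE]. ROWS is JSON, a list of rows, each a list of 2 entries, a list of its own where there are three numbers: the shift along the tool's x, y, z in units of 0.025 m (1.0 is 0.025 m), then the turn, a rotation vector about the tool's x, y, z in units of 6 degrees (1.0 is 6 degrees). A call has 1 to 10 rows; each row shifts and turns the commanded pose from where the row before left it, along the tool's axes as they then stand; what a row does not reach is not made up. A row lasts 1/12 s, in which the tool goes at most 41.7 mm and 7.16 degrees, less where a joint would pass 70% of its speed; a pose out of reach is approached as far as the arm can. A call with a number of a shift or a turn outside -1 to 1 is refused whole. A call with a gripper value outside its range is refused whole. OPENING is the opening, from 0 (shut) to 1 (fully open), set as the call begins (- or left out, the last holds). The fingers move at their own pace and stop on an object; FORCE is the grip in N (left out, the last holds). Time passes only in rows, so rows that do not move let the fingers close. It gives the time, the measured TCP pose, the force, the opening and the grip force at its end, in the units of the state.
- r.get_state(): the state, without advancing time (a new reading comes with each control period).
- r.snapshot(name): name is "scene" or "top"; returns a dict with "img" (480x640x3 uint8, red, green, blue), "vertical_fov" (degrees; the focal length in pixels is half the picture's height over the tangent of half this angle, whatever the lens; pixels are square), "cx", "cy" (the principal point, pixels), "view" (4x4, takes a point from world to camera coordinates). Camera axes: x right, y up, looking along -z (the intrinsics and any distortion apply to the point x, -y, -z); pixel columns grow to the right and rows downward; lengths in m; the calibration is good to about 2 mm. A picture is of the moment at which its call begins. There is no depth.
- r.hand_in(): hands the job in; it is judged then, once.
The state is a dict: "t": time; "qpos": joint angles; "qd": joint speeds; "joint_torque": joint torques, N m; "tcp_pos": TCP position; "orientation": TCP orientation; "wrist_force": force on the tool from outside, world axes, zero at the start; "wrist_torque": the same for the moment, N m; "gripper_width": finger opening in m; "finger_force": force on a finger pad.
Only numpy, scipy, OpenCV 4.12 (cv2) and the standard library are available. Lean on these libraries where they do the work, as an engineer would, in place of code of your own. Each camera call takes 0.05 s, during which the arm holds its last target. There are 200 camera calls.

### The job

Build up the stepped stack of coin trays on the block held in the vise, from the bottom up, so that each tray overhangs the one below by one end and can be lifted off by it: slide the lower of the two trays lying on the block out towards either end of the block until its feet drop into the grooves below, then slide the second tray towards the other end until it drops into the first, without lifting these two off. Then fetch the third tray from the shelf, set it down on top (do not drop it) and slide it home stepped the same way as the lowest tray. Bed each tray by feel, holding it pressed firmly against its stop for a moment without forcing it, and leave the other things on the shelf where they are.

Things in the scene. Friction and masses are not known exactly. Their poses are not given: they have to be found in the camera images.
- vise: cast-iron bench vise bolted to the shelf, 76 mm jaws (tops 68 mm above the shelf), about 230 mm long with a brass knob at its +x end; origin at its foot, straight under the block, z up. It holds the block and does not move.
- block: mahogany coin block fast in the vise: 190 mm long (y), 62 wide (x), 42 high; origin centre of underside, 46 mm above the shelf. Top: outer rim 5 mm thick (8.5 at the ends), top z = 42; inside the long rims a 6 mm wide ledge at z = 39, cut by cross grooves 13.5 mm wide, 7 deep, at y = -80, 0, 80 (outer two right behind the end rims). Coins lie in wells at y = -40, 40, below the ledge.
- tray_low: coin tray, lower of the two loose on the block. All three trays alike, same either way round: 190 mm long (y), 62 wide (x), about 0.16 kg; origin at centre, at the level of the feet's undersides, z up. Cross feet at y = -40, 40: 10 mm (y) by 48.5 (x), z = 0 to 8. Body with upright sides and ends z = 8 to 23. Top framed like the block: rim z = 23, ledge z = 20, grooves at y = -80, 0, 80.
- tray_mid: the second tray, loose on tray_low; same shape. A tray not home rides with its feet on the ledge below, between the long rims (1.75 mm free each side), origin 39 mm above the block's or 20 above the lower tray's, and slides with 0.5 to 4 N. Above 30 N from the fingers on tray_low or tray_mid, pushed or gripped, counts as forced.
- tray_top: the third tray, flat on its feet on the shelf beside the vise, either side; same shape, gripped across its 62 mm width. Home: 40 mm along y, either way, from the one below; feet drop 5 mm into grooves (1.75 mm play), origin 34 mm above the block's or 15 above the lower tray's; locked, so a push along y meets a hard stop. Bed each by holding about 10 N there for half a second.
- snuff_box: tarnished silver snuff box, 101 x 69 x 28 mm, lying on the shelf on the other side of the vise from tray_top; a bystander.
- medal: bronze medal in a round clear capsule, 84 mm across, 13 mm thick, lying flat on the shelf; a bystander.
- loupe: tortoiseshell loupe, 70 mm lens ring with a 90 mm handle towards -y, 13 mm thick; origin under the lens; a bystander.
- caliper: steel caliper, 190 mm long (y), lying flat at the right, along the robot's x; a bystander.
- coin_tube: clear upright coin tube, 42 mm across, 76 mm high; a bystander.
- weight_set: wooden stand 70 x 130 x 24 mm with four brass weights, 52 mm high over all; a bystander.
There are look-alikes about, which are no part of the job. Leave any blue look-alike of the tray_low alone.

How it is judged:
On the way, in this order (a step that is already met when the one before it is completed fails the run):
1. the lower tray has been stepped 40 mm to one end of the block and held pressed against its stop (over 5 N) (((y of tray_low in the frame of block above 0.0365 m and contact force between the fingers and tray_low above 5 N) or (y of tray_low in the frame of block below -0.0365 m and contact force between the fingers and tray_low above 5 N))), for 0.2 s.
2. the second tray has been stepped the other way on the lower one and held pressed against its stop (over 5 N) (((y of tray_mid in the frame of tray_low above 0.0365 m and y of tray_low in the frame of block below -0.0365 m and contact force between the fingers and tray_mid above 5 N) or (y of tray_mid in the frame of tray_low below -0.0365 m and y of tray_low in the frame of block above 0.0365 m and contact force between the fingers and tray_mid above 5 N))), for 0.2 s.
3. the third tray has been stepped on the second like the lowest and held pressed against its stop (over 6 N between the two trays) (((y of tray_top in the frame of tray_mid above 0.0365 m and y of tray_mid in the frame of tray_low below -0.0365 m and y of tray_low in the frame of block above 0.0365 m and contact force between tray_top and tray_mid above 6 N) or (y of tray_top in the frame of tray_mid below -0.0365 m and y of tray_mid in the frame of tray_low above 0.0365 m and y of tray_low in the frame of block below -0.0365 m and contact force between tray_top and tray_mid above 6 N))), for 0.2 s.
At the end, for the whole second after the job is handed in: tray_low is stepped 40 mm (within 3.5) to one end of the block, tray_mid 40 mm the other way on tray_low, tray_top 40 mm on tray_mid the same way as tray_low; each within 3.5 mm across, 2 mm of seated height and 0.03 rad of tilt; all at rest ((((y of tray_low in the frame of block between 0.0365 and 0.0435 m and x of tray_low in the frame of block between -0.0035 and 0.0035 m and z of tray_low in the frame of block between 0.03 and 0.036 m and angle between the z axis of tray_low and the z axis of block, either way round below 0.03 rad) and (y of tray_mid in the frame of tray_low between -0.0435 and -0.0365 m and x of tray_mid in the frame of tray_low between -0.0035 and 0.0035 m and z of tray_mid in the frame of tray_low between 0.011 and 0.017 m and angle between the z axis of tray_mid and the z axis of tray_low, either way round below 0.03 rad) and (y of tray_top in the frame of tray_mid between 0.0365 and 0.0435 m and x of tray_top in the frame of tray_mid between -0.0035 and 0.0035 m and z of tray_top in the frame of tray_mid between 0.011 and 0.017 m and angle between the z axis of tray_top and the z axis of tray_mid, either way round below 0.03 rad)) or ((y of tray_low in the frame of block between -0.0435 and -0.0365 m and x of tray_low in the frame of block between -0.0035 and 0.0035 m and z of tray_low in the frame of block between 0.03 and 0.036 m and angle between the z axis of tray_low and the z axis of block, either way round below 0.03 rad) and (y of tray_mid in the frame of tray_low between 0.0365 and 0.0435 m and x of tray_mid in the frame of tray_low between -0.0035 and 0.0035 m and z of tray_mid in the frame of tray_low between 0.011 and 0.017 m and angle between the z axis of tray_mid and the z axis of tray_low, either way round below 0.03 rad) and (y of tray_top in the frame of tray_mid between -0.0435 and -0.0365 m and x of tray_top in the frame of tray_mid between -0.0035 and 0.0035 m and z of tray_top in the frame of tray_mid between 0.011 and 0.017 m and angle between the z axis of tray_top and the z axis of tray_mid, either way round below 0.03 rad))) and linear speed of each of tray_low, tray_mid, tray_top below 0.02 m/s and angular speed of each of tray_low, tray_mid, tray_top below 0.15 rad/s); the robot touches nothing.
It fails at once if a tray on the block is forced: more than 30 N from the fingers (contact force between the fingers and tray_low above 30 N or contact force between the fingers and tray_mid above 30 N).
It fails at once if one of the two trays that started on the block is lifted off (12 mm above where it rides) (z of tray_low in the frame of block above 0.051 m or z of tray_mid in the frame of tray_low above 0.032 m).
It fails at once if the third tray is dropped (faster than 0.45 m/s while out of the fingers) (linear speed of tray_top above 0.45 m/s and contact force between the fingers and tray_top below 0.05 N).
It fails at once if a bystander is moved by more than 25 mm (distance of any of snuff_box, medal, loupe, caliper, coin_tube, weight_set from where it was at the start of the episode above 0.025 m).
It also fails if it takes over 72 s, if anything falls off the work surface, if the arm or the gripper's body presses on something with over 40 N, if the wrist force passes 120 N, or if a joint passes its speed limit or range.

## Working session

There is one attempt and no reset: what is moved stays moved. The work goes in short steps, Python scripts to look and compute and a shell command to move; the robot and the scene stay as the last step left them, time stands still between calls to the robot, and variables do not carry over. Pictures are saved under pics/ and viewed, at most 10 in all, crops included, and the job is handed in when it is done.

```bash
ls; mkdir -p pics
cat > h.py <<'E'
import numpy as np,cv2
from rig import r
E
python3 - <<'E'
from h import *
import pickle
d={}
for n in("scene","top"):
    s=r.snapshot(n); d[n]=s
    cv2.imwrite(f"pics/{n}0.png",s["img"][:,:,::-1]); print(n,{k:v for k,v in s.items() if k!="img"})
pickle.dump(d,open("s0.pkl","wb"))
print(r.get_state())
E
```

```text
pics
scene {'vertical_fov': 50.6223815446495, 'cx': 318.21129641498976, 'cy': 240.62011167118985, 'view': array([[ 0.00613531,  0.99997173, -0.00434804, -0.02869136],
       [-0.58152595,  0.00710516,  0.81349683,  0.20885807],
       [ 0.81350472, -0.00246255,  0.5815531 , -1.55404507],
       [ 0.        ,  0.        ,  0.        ,  1.        ]])}
top {'vertical_fov': 54.08438096656874, 'cx': 314.6016550874056, 'cy': 239.03802778916682, 'view': array([[ 0.02715224, -0.99937053,  0.02283198, -0.0054818 ],
       [ 0.982392  ,  0.03090058,  0.18425829, -0.47602592],
       [-0.18484783,  0.01742693,  0.98261263, -1.10450475],
       [ 0.        ,  0.        ,  0.        ,  1.        ]])}
{'t': 0.1, 'qpos': array([ 1.14298599e+00,  1.26325273e-01, -4.04966139e-02,  1.40543235e+00,
        7.03368752e-06,  1.57080311e+00]), 'qd': array([-0.00053266, -0.00070664,  0.00135931, -0.00081633, -0.00166707,
       -0.00021854]), 'joint_torque': array([-2.99485407e-05, -4.36907208e+01,  3.53604448e+01,  1.37481355e-02,
       -5.46485933e-05,  5.82024882e-06]), 'tcp_pos': array([0.21765289, 0.47734177, 0.23060819]), 'orientation': array([-1.58174789e-04,  2.12280933e-01,  9.77208409e-01, -7.11593993e-04]), 'wrist_force': array([ 0.10530551, -1.25110692, -0.28537163]), 'wrist_torque': array([-0.03453366, -0.05693247, -0.03133063]), 'finger_force': 0.0, 'gripper_width': 0.08531685692290618}
```

View pics/scene0.png

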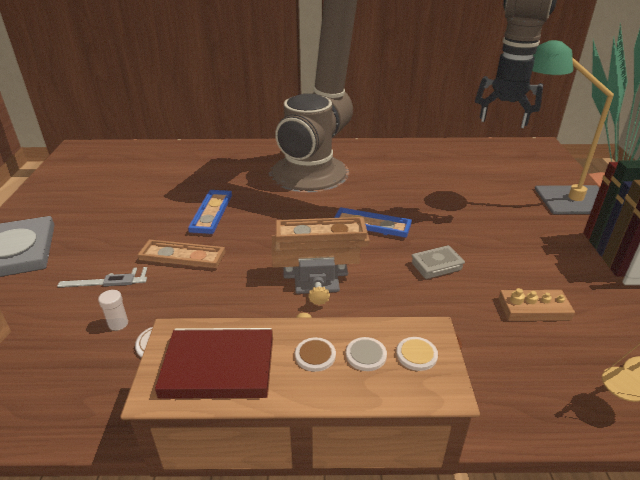

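View pics/top0.png

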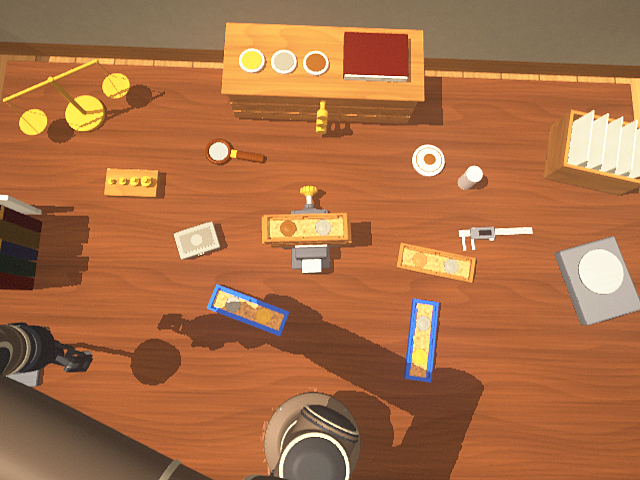

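The top view shows the stack (wood) at about (306,228), with its vise knob at (308,191). The candidates for tray_top are:
- the plain wooden tray at (437,263), seen at (181,255) in the scene view
- blue look-alikes at (248,309) and (422,340), which are not wanted

The snuff box is at (197,240), on the other side of the vise, so I choose the wooden tray at (437,263).

```bash
cat >> h.py <<'E'
def f_(s): return 240/np.tan(np.radians(s["vertical_fov"])/2)
def ray(s,u,v):
    f=f_(s); V=s["view"]; R=V[:3,:3]; o=-R.T@V[:3,3]
    d=R.T@np.array([(u-s["cx"])/f,-(v-s["cy"])/f,-1]); return o,d/np.linalg.norm(d)
def onz(s,u,v,z):
    o,d=ray(s,u,v); return o+d*(z-o[2])/d[2]
def proj(s,p):
    c=s["view"]@np.append(p,1); f=f_(s); return np.array([s["cx"]+f*c[0]/-c[2],s["cy"]-f*c[1]/-c[2]])
def tri(s1,p1,s2,p2):
    o,d=ray(s1,*p1); q,e=ray(s2,*p2)
    t=np.linalg.lstsq(np.c_[d,-e],q-o,rcond=None)[0]
    a,b=o+d*t[0],q+e*t[1]; return (a+b)/2,np.linalg.norm(a-b)
E
python3 - <<'E'
from h import *
import pickle
d=pickle.load(open("s0.pkl","rb"))
a=d["top"]["img"][190:290,240:490]; b=d["scene"]["img"][200:300,130:380]
k=lambda x:cv2.resize(x,None,fx=3,fy=3,interpolation=cv2.INTER_CUBIC)
cv2.imwrite("pics/c0.png",np.vstack([k(a),k(b)])[:,:,::-1][:600])
# wood mask in the top view
for n,(x0,y0,x1,y1) in {"top":(240,190,490,290)}.items():
    hsv=cv2.cvtColor(d[n]["img"],cv2.COLOR_RGB2HSV); 
    m=((hsv[...,2]>195)&(hsv[...,0]<26)&(hsv[...,1]>90)).astype(np.uint8)
    m[:y0]=0;m[y1:]=0;m[:,:x0]=0;m[:,x1:]=0
    m=cv2.morphologyEx(m,cv2.MORPH_CLOSE,np.ones((5,5)));
    for c in cv2.findContours(m,0,2)[0]:
        if cv2.contourArea(c)>800:
            R=cv2.minAreaRect(c); print(n,R)
            for z in (0.128,0.023):
                P=np.array([onz(d[n],*p,z)[:2] for p in cv2.boxPoints(R)]); print(z,P.round(4).tolist(),P.mean(0), np.linalg.norm(P[0]-P[1]),np.linalg.norm(P[1]-P[2]))
E
```

```text
top ((364.5, 239.5), (99.0, 249.0), 90.0)
0.128 [[0.5695, 0.1845], [0.5891, -0.3928], [0.3588, -0.3832], [0.3428, 0.1717]] [ 0.46504581 -0.10492936] 0.5776184107289931 0.23046437916433055
0.023 [[0.6002, 0.2002], [0.6218, -0.4351], [0.3684, -0.4245], [0.3507, 0.1861]] [ 0.48528135 -0.11833229] 0.6356490053118636 0.2536180472342234
```

View pics/c0.png

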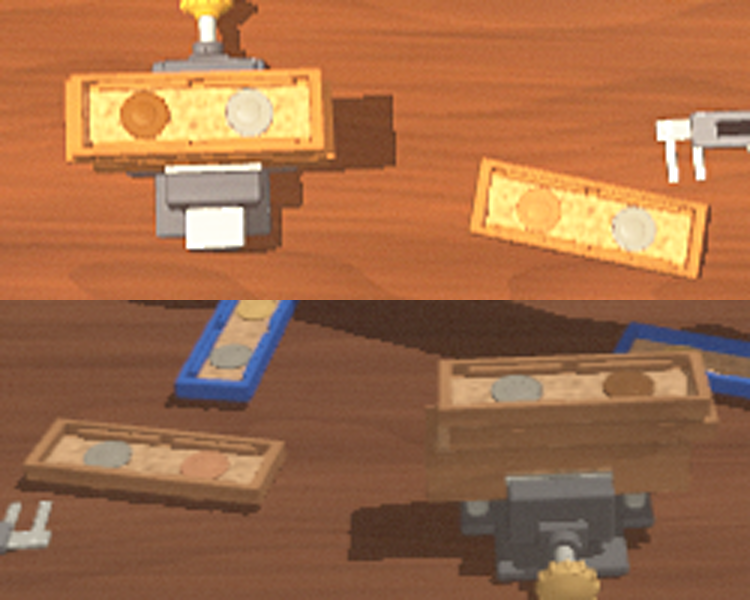

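The crop shows the two-tray stack: the top rim corners in the top view are about (262,215), (347,213), (350,241) and (262,243). The plain wooden tray_top is at right, with corners (401,243), (476,259), (472,282) and (397,267). The blue trays are clearly different.

Run:
```python
from h import *
import pickle
d=pickle.load(open("s0.pkl","rb"))
T=lambda p:(240+p[0]/3,190+p[1]/3); S=lambda p:(130+p[0]/3,200+(p[1]-300)/3)
for name,tp,sc in [("mid",[(67,76),(322,69),(330,153),(67,160)],[(713,397),(440,408),(440,361),(706,350)]),
 ("top",[(484,158),(708,206),(697,277),(471,231)],[(262,492),(27,463),(58,420),(285,441)])]:
    P=[]
    for a,b in zip(tp,sc):
        p,e=tri(d["top"],T(a),d["scene"],S(b)); P.append(p); print(name,p.round(4),round(e,4))
    P=np.array(P); c=P.mean(0); v=(P[0]+P[3]-P[1]-P[2])/2; w=(P[0]+P[1]-P[2]-P[3])/2
    print("centre",c.round(4),"len",np.linalg.norm(v),"wid",np.linalg.norm(w),"yaw(long from +y)",np.degrees(np.arctan2(-v[0],v[1])),np.degrees(np.arctan2(w[1],w[0])))
```

```text
mid [0.5112 0.1301 0.1289] 0.0006
mid [ 0.5228 -0.0617  0.1294] 0.003
mid [ 0.4584 -0.0674  0.1262] 0.0062
mid [0.4471 0.1289 0.1264] 0.0027
centre [0.4849 0.0325 0.1277] len 0.19435307424799056 wid 0.06439856117479091 yaw(long from +y) 3.3913710362278207 3.05135572975273
top [ 0.4775 -0.2061  0.0215] 0.0056
top [ 0.4423 -0.3924  0.0242] 0.0041
top [ 0.3835 -0.383   0.0228] 0.0016
top [ 0.4158 -0.1959  0.0239] 0.0028
centre [ 0.4298 -0.2944  0.0231] len 0.18977255204983143 wid 0.061059249112303766 yaw(long from +y) -10.246149865682337 -9.270901435682873
```

The heights agree with the text: the rim of the second tray is at 0.1277 m and tray_top's at 0.0231 m. The sizes are within 5 mm. I'll turn and move towards the stack with the fingers shut.

```bash
python3 -m creep '[[[-1,0,0],[0,0,1]],[[-1,0,0],[0,0,1]],[[-1,0,0],[0,0,1]],[[-1,0,0],[0,0,1]],[[-1,0,0],[0,0,1]],[[-1,0,0],[0,0,1]],[[-1,0,0],[0,0,1]],[[-1,0,0],[0,0,1]],[[-1,0,0],[0,0,1]],[[-1,0,0],[0,0,1]]]' 0 20
cat > go.py <<'E'
# stack-frame helper: where is the TCP, and the tool shift (units) to a world target
import sys
from h import *
from scipy.spatial.transform import Rotation as R
s=r.get_state(); w=s["orientation"]; Q=R.from_quat([*w[1:],w[0]]); M=Q.as_matrix()
p=s["tcp_pos"]; yaw=np.degrees(np.arctan2(M[1,1],M[0,1])); tilt=np.degrees(np.arctan2(M[1,2],-M[2,2]))
print("t",round(s["t"],2),"p",p.round(4),"toolz",M[:,2].round(3),"yaw y",yaw.round(2),"F",s["wrist_force"].round(1),"w",round(s["gripper_width"],4),"ff",s["finger_force"])
if len(sys.argv)>3:
    t=np.array([float(a) for a in sys.argv[1:4]]); print("shift units",(M.T@(t-p)/0.025).round(2))
E
python3 go.py 0.491 -0.095 0.2
```

```text
t: 0.93
tcp_pos: [0.3669, 0.2895, 0.2307]
orientation: [-0.0, 0.674, 0.738, -0.0]
wrist_force: [-0.4, 0.5, -0.4]
gripper_width: -0.0002
finger_force: 0.0
t 0.93 p [0.3669 0.2895 0.2307] toolz [-0.001 -0.001 -1.   ] yaw y 5.18 F [-0.4  0.5 -0.4] w -0.0002 ff 0.0
shift units [-15.77   3.56   1.24]
```

```bash
python3 -m creep '[[[-1,0.35,0],[0,0,0.35]],[[-1,0.35,0],[0,0,0]],[[-1,0.35,0],[0,0,0]],[[-1,0.35,0],[0,0,0]],[[-1,0.35,0],[0,0,0]],[[-1,0.35,0],[0,0,0]],[[-1,0.35,0],[0,0,0]],[[-1,0.35,0],[0,0,0]],[[-1,0.35,0],[0,0,0]],[[-1,0.35,0],[0,0,0]]]'
python3 -m creep '[[[-1,0,0],[0,0,0]],[[-1,0,0],[0,0,0]],[[-1,0,0],[0,0,0]],[[-1,0,0],[0,0,0]],[[-1,0,0],[0,0,0]],[[-1,0,0],[0,0,0]],[[0,0,0],[0,1,0]],[[0,0,0],[0,1,0]],[[0,0,0],[0,1,0]],[[0,0,0],[0,1,0]]]'
python3 -m creep '[[[0,0,0],[0,0,0]],[[0,0,0],[0,0,0]]]' 
python3 go.py 0.4915 -0.100 0.0965
```

```text
t: 1.77
tcp_pos: [0.4695, 0.0454, 0.231]
orientation: [-0.0, 0.686, 0.728, -0.0]
wrist_force: [0.2, 0.1, 0.8]
gripper_width: 0.0001
finger_force: 0.0
t: 2.6
tcp_pos: [0.4786, -0.1033, 0.2321]
orientation: [-0.152, 0.671, 0.711, 0.145]
wrist_force: [0.2, -0.1, 0.7]
gripper_width: 0.0001
finger_force: 0.0
t: 2.77
tcp_pos: [0.4781, -0.1042, 0.2298]
orientation: [-0.152, 0.672, 0.711, 0.142]
wrist_force: [0.4, 0.1, 0.2]
gripper_width: -0.0
finger_force: 0.0
t 2.77 p [ 0.4781 -0.1042  0.2298] toolz [-0.026  0.406 -0.914] yaw y 3.24 F [0.4 0.1 0.2] w -0.0 ff 0.0
shift units [-2.04  0.56  4.93]
```

Run:
```python
from h import *
import pickle
d={}
for n in("scene","top"):
    d[n]=r.snapshot(n)
pickle.dump(d,open("s1.pkl","wb"))
k=lambda x:cv2.resize(x,None,fx=5,fy=5,interpolation=cv2.INTER_CUBIC)
cv2.imwrite("pics/c1.png",np.vstack([k(d["top"]["img"][195:255,255:385]),k(d["scene"]["img"][205:265,255:385])])[:,:,::-1])
```

```text
(no output)
```

View pics/c1.png

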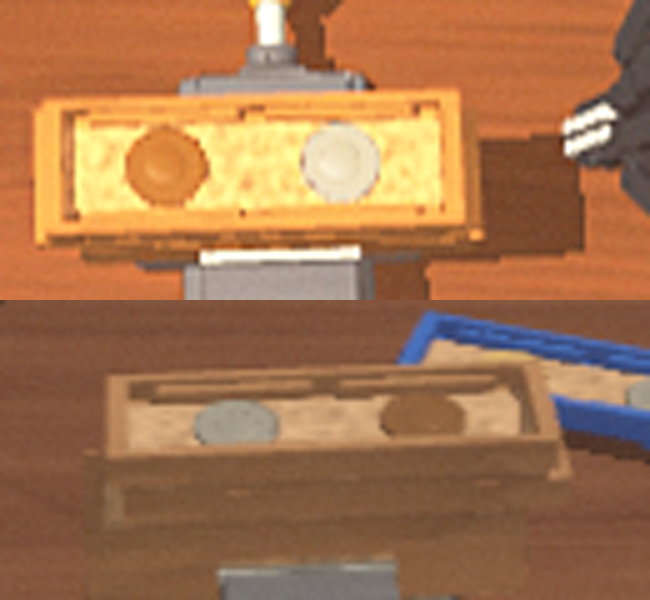

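The top view shows the lower tray sticking out a few mm past the second at the -y end (crop 483 against 468). The shut fingers are clear at (590,135). I'll lower them at the -y end, then push the lower tray +y.

```bash
python3 -m creep '[[[-0.4,0.11,1],[0,0,0]],[[-0.4,0.11,1],[0,0,0]],[[-0.4,0.11,1],[0,0,0]],[[-0.4,0.11,1],[0,0,0]],[[-0.4,0.11,0.9],[0,0,0]],[[0,0,0],[0,0,0]],[[0,0,0],[0,0,0]]]'
python3 go.py 0.4915 -0.078 0.0965
python3 -m creep '[[[0.18,0,0.08],[0,0,0]],[[0.18,0,0.08],[0,0,0]],[[0.18,0,0.08],[0,0,0]],[[0.18,0,0.08],[0,0,0]],[[0.1,0,0.05],[0,0,0]],[[0.1,0,0.05],[0,0,0]],[[0.1,0,0.05],[0,0,0]],[[0.1,0,0.05],[0,0,0]]]'
python3 go.py 0.4915 -0.078 0.0965
```

```text
t: 3.45
tcp_pos: [0.4912, -0.0967, 0.0994]
orientation: [-0.152, 0.67, 0.712, 0.142]
wrist_force: [-0.3, -0.4, 0.5]
gripper_width: 0.0002
finger_force: 0.0
t 3.45 p [ 0.4912 -0.0967  0.0994] toolz [-0.026  0.406 -0.914] yaw y 3.5 F [-0.3 -0.4  0.5] w 0.0002 ff 0.0
shift units [0.63 0.06 0.41]
t: 4.12
tcp_pos: [0.49, -0.0672, 0.0986]
orientation: [-0.151, 0.671, 0.712, 0.142]
wrist_force: [0.7, -1.5, 0.8]
gripper_width: 0.0001
finger_force: 0.5
t 4.12 p [ 0.49   -0.0672  0.0986] toolz [-0.024  0.406 -0.914] yaw y 3.39 F [ 0.7 -1.5  0.8] w 0.0001 ff 0.4903492738958448
shift units [-0.43  0.03 -0.1 ]
```

```bash
python3 -m creep '[[[-0.2,0.03,0.12],[0,0,0]],[[0,0,0],[0,0,0]]]'
python3 go.py 0.489 -0.045 0.0945
python3 -m creep '[[[0.12,0,0.05],[0,0,0]],[[0.12,0,0.05],[0,0,0]],[[0.12,0,0.05],[0,0,0]],[[0.12,0,0.05],[0,0,0]],[[0.12,0,0.05],[0,0,0]],[[0.12,0,0.05],[0,0,0]],[[0.12,0,0.05],[0,0,0]],[[0.12,0,0.05],[0,0,0]],[[0.12,0,0.05],[0,0,0]]]'
python3 go.py 0.489 -0.035 0.0945
```

```text
t: 4.28
tcp_pos: [0.4908, -0.0708, 0.0929]
orientation: [-0.152, 0.671, 0.712, 0.142]
wrist_force: [-0.0, -0.6, -0.3]
gripper_width: 0.0001
finger_force: 0.0
t 4.28 p [ 0.4908 -0.0708  0.0929] toolz [-0.025  0.406 -0.914] yaw y 3.39 F [-0.  -0.6 -0.3] w 0.0001 ff 0.0
shift units [ 0.97 -0.01  0.36]
t: 5.03
tcp_pos: [0.4895, -0.0423, 0.0945]
orientation: [-0.15, 0.671, 0.712, 0.141]
wrist_force: [-0.2, -18.7, 4.3]
gripper_width: 0.0003
finger_force: 9.1
t 5.03 p [ 0.4895 -0.0423  0.0945] toolz [-0.024  0.403 -0.915] yaw y 3.39 F [ -0.2 -18.7   4.3] w 0.0003 ff 9.061671484960243
shift units [ 0.27 -0.    0.12]
```

```bash
cat > look.py <<'E'
import sys,pickle
from h import *
d={n:r.snapshot(n) for n in("scene","top")}
pickle.dump(d,open(sys.argv[1]+".pkl","wb"))
k=lambda x:cv2.resize(x,None,fx=5,fy=5,interpolation=cv2.INTER_CUBIC)
cv2.imwrite(f"pics/{sys.argv[1]}.png",np.vstack([k(d["top"]["img"][195:255,235:375]),k(d["scene"]["img"][205:265,255:395])])[:,:,::-1])
E
python3 look.py c2; python3 go.py
```

```text
t 5.13 p [ 0.4898 -0.0425  0.0947] toolz [-0.023  0.402 -0.915] yaw y 3.39 F [ 1.1 -7.7 -0.3] w 0.0001 ff 4.043110374477692
```

View pics/c2.png

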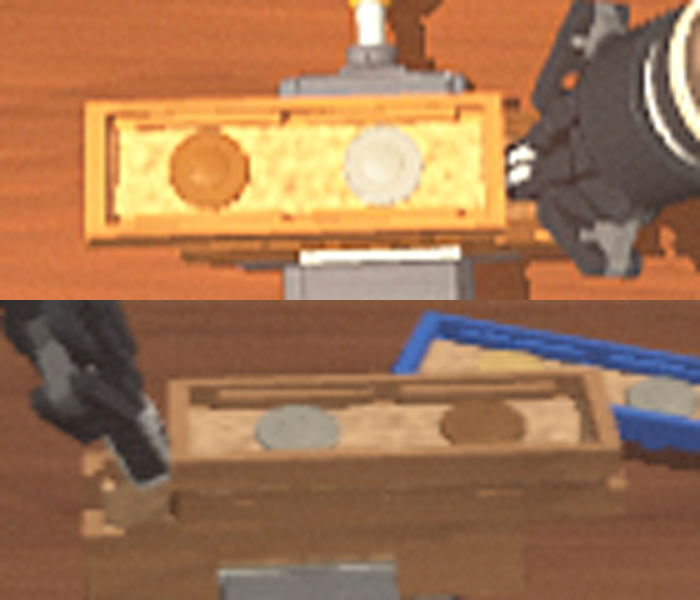

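Run:
```python
from h import *
import pickle
d=pickle.load(open("c2.pkl","rb"))
a=np.radians(3.2); L=np.array([-np.sin(a),np.cos(a)]);W=np.array([np.cos(a),np.sin(a)]);c=np.array([.4849,.0325])
for n,o in(("scene",(255,205,300)),("top",(235,195,0))):
  for x in(31,-31):
    for y in(-95,95):
      for z in(.128,.108,.088,.046):
        p=np.append(c+W*x/1e3+L*y/1e3,z); u=proj(d[n],p); print(n,x,y,z,((u-o[:2])*5+[0,o[2]]).round(0))
```

```text
scene 31 -95 0.128 [108. 455.]
scene 31 -95 0.108 [110. 494.]
scene 31 -95 0.088 [113. 532.]
scene 31 -95 0.046 [118. 610.]
scene 31 95 0.128 [561. 438.]
scene 31 95 0.108 [559. 476.]
scene 31 95 0.088 [557. 514.]
scene 31 95 0.046 [552. 591.]
scene -31 -95 0.128 [108. 374.]
scene -31 -95 0.108 [111. 412.]
scene -31 -95 0.088 [113. 449.]
scene -31 -95 0.046 [118. 525.]
scene -31 95 0.128 [542. 358.]
scene -31 95 0.108 [540. 395.]
scene -31 95 0.088 [537. 433.]
scene -31 95 0.046 [533. 508.]
top 31 -95 0.128 [556.  94.]
top 31 -95 0.108 [552. 104.]
top 31 -95 0.088 [548. 114.]
top 31 -95 0.046 [541. 134.]
top 31 95 0.128 [140. 104.]
top 31 95 0.108 [143. 114.]
top 31 95 0.088 [147. 123.]
top 31 95 0.046 [154. 143.]
top -31 -95 0.128 [561. 227.]
top -31 -95 0.108 [557. 235.]
top -31 -95 0.088 [554. 243.]
top -31 -95 0.046 [546. 258.]
top -31 95 0.128 [141. 238.]
top -31 95 0.108 [144. 245.]
top -31 95 0.088 [148. 253.]
top -31 95 0.046 [155. 267.]
```

The picture shows the lower tray's right end at crop x=625, about 39 mm from the block's centre position. The second tray has dropped about 5 mm (10 px) with it, so the lower tray is home. I'll hold it there with a slight push.

```bash
python3 -m creep '[[[0.03,0,0.01],[0,0,0]],[[0,0,0],[0,0,0]],[[0,0,0],[0,0,0]]]'
python3 -m creep '[[[0,0,0],[0,0,0]],[[0,0,0],[0,0,0]],[[0,0,0],[0,0,0]]]'; python3 go.py
```

```text
t: 5.38
tcp_pos: [0.49, -0.0424, 0.0946]
orientation: [-0.149, 0.671, 0.712, 0.141]
wrist_force: [1.8, -9.2, -0.3]
gripper_width: 0.0002
finger_force: 5.1
t: 5.63
tcp_pos: [0.49, -0.0424, 0.0946]
orientation: [-0.149, 0.671, 0.712, 0.142]
wrist_force: [1.4, -10.1, -0.5]
gripper_width: -0.0
finger_force: 5.0
t 5.63 p [ 0.49   -0.0424  0.0946] toolz [-0.022  0.402 -0.915] yaw y 3.35 F [  1.4 -10.1  -0.5] w -0.0 ff 5.014881144161336
```

```bash
python3 -m creep '[[[0,0,0],[0,0,0]],[[0,0,0],[0,0,0]],[[0,0,0],[0,0,0]],[[-0.5,0,-0.2],[0,0,0]],[[-0.6,0,-0.3],[0,0,0]],[[0,0,-1],[0,-1,0]],[[0,0,-1],[0,-1,0]],[[0,0,-1],[0,-1,0]],[[0,0,-1],[0,-1,0]],[[0,0,0],[0,0,0]]]'
python3 go.py 0.477 0.190 0.18
```

```text
t: 6.47
tcp_pos: [0.4947, -0.0946, 0.1969]
orientation: [0.005, 0.685, 0.729, 0.002]
wrist_force: [1.2, 1.2, -0.0]
gripper_width: 0.0001
finger_force: 0.0
t 6.47 p [ 0.4947 -0.0946  0.1969] toolz [ 0.01  -0.004 -1.   ] yaw y 3.57 F [ 1.2  1.2 -0. ] w 0.0001 ff 0.0
shift units [11.41 -0.    0.62]
```

```bash
python3 -m creep '[[[1,0,0],[0,0,0.05]],[[1,0,0],[0,0,0]],[[1,0,0],[0,0,0]],[[1,0,0],[0,0,0]],[[1,0,0],[0,0,0]],[[1,0,0],[0,0,0]],[[1,0,0],[0,0,0]],[[1,0,0],[0,0,0]],[[1,0,0],[0,0,0]],[[1,0,0],[0,0,0]]]'
python3 -m creep '[[[1,0,0],[0,0,0]],[[0.4,0,0],[0,0,0]],[[0,0,0],[0,0,0]],[[0,0,0],[0,0,0]]]'
python3 go.py 0.477 0.187 0.108
```

```text
t: 7.3
tcp_pos: [0.4781, 0.155, 0.1905]
orientation: [-0.001, 0.688, 0.726, 0.0]
wrist_force: [0.7, 0.6, 0.5]
gripper_width: 0.0002
finger_force: 0.0
t: 7.63
tcp_pos: [0.4766, 0.1882, 0.1904]
orientation: [-0.0, 0.687, 0.726, -0.0]
wrist_force: [0.1, -0.8, 0.4]
gripper_width: -0.0001
finger_force: 0.0
t 7.63 p [0.4766 0.1882 0.1904] toolz [-0.001 -0.    -1.   ] yaw y 3.16 F [ 0.1 -0.8  0.4] w -0.0001 ff 0.0
shift units [-0.05  0.02  3.3 ]
```

```bash
python3 -m creep '[[[0,0,1],[0,0,0]],[[0,0,1],[0,0,0]],[[0,0,1],[0,0,0]],[[0,0,0.3],[0,0,0]],[[0,0,0],[0,0,0]],[[-0.3,0,0],[0,0,0]],[[-0.3,0,0],[0,0,0]],[[-0.15,0,0],[0,0,0]],[[-0.1,0,0],[0,0,0]],[[-0.1,0,0],[0,0,0]]]'
python3 go.py 0.477 0.125 0.108
python3 -m creep '[[[-0.12,0,0],[0,0,0]],[[-0.12,0,0],[0,0,0]],[[-0.12,0,0],[0,0,0]],[[-0.12,0,0],[0,0,0]],[[-0.12,0,0],[0,0,0]],[[-0.12,0,0],[0,0,0]],[[-0.12,0,0],[0,0,0]]]'
python3 go.py 0.477 0.125 0.108
```

```text
t: 8.47
tcp_pos: [0.4788, 0.1641, 0.1092]
orientation: [0.0, 0.688, 0.726, 0.001]
wrist_force: [-0.5, -0.7, 0.3]
gripper_width: 0.0
finger_force: 0.0
t 8.47 p [0.4788 0.1641 0.1092] toolz [ 0.002  0.001 -1.   ] yaw y 3.05 F [-0.5 -0.7  0.3] w 0.0 ff 0.0
shift units [-1.56 -0.16  0.05]
t: 9.05
tcp_pos: [0.4793, 0.1433, 0.1082]
orientation: [-0.0, 0.688, 0.726, 0.0]
wrist_force: [-0.2, 2.6, 2.9]
gripper_width: -0.0002
finger_force: 1.0
t 9.05 p [0.4793 0.1433 0.1082] toolz [-0.  0. -1.] yaw y 3.1 F [-0.2  2.6  2.9] w -0.0002 ff 1.0100443200644804
shift units [-0.73 -0.13  0.01]
```

```bash
python3 -m creep '[[[-0.12,0,0],[0,0,0]],[[-0.12,0,0],[0,0,0]],[[-0.12,0,0],[0,0,0]],[[-0.08,0,0],[0,0,0]],[[-0.06,0,0],[0,0,0]]]'
python3 -m creep '[[[-0.06,0,0],[0,0,0]],[[-0.04,0,0],[0,0,0]]]'
python3 go.py
```

```text
t: 9.47
tcp_pos: [0.48, 0.1307, 0.1082]
orientation: [0.0, 0.688, 0.726, -0.0]
wrist_force: [-0.8, 0.8, 0.4]
gripper_width: 0.0003
finger_force: 0.8
t: 9.63
tcp_pos: [0.4801, 0.1282, 0.1081]
orientation: [0.0, 0.688, 0.726, -0.0]
wrist_force: [0.1, 0.5, -0.5]
gripper_width: -0.0001
finger_force: 0.1
t 9.63 p [0.4801 0.1282 0.1081] toolz [-0. -0. -1.] yaw y 3.08 F [ 0.1  0.5 -0.5] w -0.0001 ff 0.10481102772246231
```

```bash
python3 -m creep '[[[-0.05,0,0],[0,0,0]],[[-0.05,0,0],[0,0,0]]]'
python3 -m creep '[[[-0.04,0,0],[0,0,0]],[[-0.04,0,0],[0,0,0]]]'
python3 -m creep '[[[-0.02,0,0],[0,0,0]],[[0,0,0],[0,0,0]]]'
python3 go.py
```

```text
t: 9.8
tcp_pos: [0.4802, 0.1259, 0.1081]
orientation: [-0.0, 0.688, 0.726, -0.0]
wrist_force: [0.4, 1.0, -1.1]
gripper_width: -0.0002
finger_force: 0.5
t: 9.97
tcp_pos: [0.4803, 0.1241, 0.1081]
orientation: [-0.0, 0.688, 0.726, 0.0]
wrist_force: [-1.1, 1.7, 0.2]
gripper_width: -0.0002
finger_force: 1.0
t: 10.13
tcp_pos: [0.4804, 0.1235, 0.1082]
orientation: [-0.0, 0.688, 0.726, -0.0]
wrist_force: [0.5, 1.1, -1.0]
gripper_width: 0.0003
finger_force: 0.7
t 10.13 p [0.4804 0.1235 0.1082] toolz [-0. -0. -1.] yaw y 3.09 F [ 0.5  1.1 -1. ] w 0.0003 ff 0.7158677685947623
```

```bash
python3 -m creep '[[[-0.04,0,0],[0,0,0]],[[-0.04,0,0],[0,0,0]]]' | sed -n '2p;4p;6p'
python3 -m creep '[[[-0.03,0,0],[0,0,0]],[[-0.03,0,0],[0,0,0]]]'| sed -n '2p;4p;6p'
python3 -m creep '[[[-0.02,0,0],[0,0,0]],[[-0.02,0,0],[0,0,0]]]'| sed -n '2p;4p;6p'
python3 look.py c3
```

```text
tcp_pos: [0.4806, 0.1223, 0.1083]
wrist_force: [-0.9, 6.1, -0.1]
finger_force: 3.7
tcp_pos: [0.4809, 0.1221, 0.1086]
wrist_force: [0.2, 12.1, 1.1]
finger_force: 6.0
tcp_pos: [0.481, 0.122, 0.1088]
wrist_force: [-1.4, 14.6, 1.1]
finger_force: 7.4
```

View pics/c3.png

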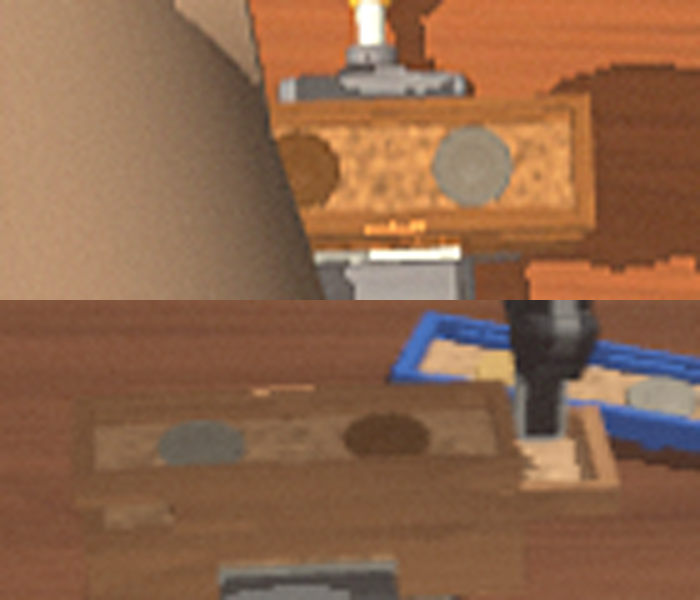

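The picture shows the second tray back at crop left edge 75, low at rest, with a hard stop felt at about 14 N. I'll hold it briefly, then go for tray_top.

```bash
python3 -m creep '[[[0,0,0],[0,0,0]],[[0,0,0],[0,0,0]],[[0,0,0],[0,0,0]]]' | sed -n '2p;4p;6p'
python3 -m creep '[[[0.2,0,0],[0,0,0]],[[0.3,0,0],[0,0,0]],[[0,0,-1],[0,0,0]],[[0,0,-1],[0,0,0]],[[0,0,-1],[0,0,0]],[[0,0,-1],[0,0,0]],[[0,0,0],[0,0,0]]]'| sed -n '2p;4p;6p'
python3 go.py 0.4298 -0.2944 0.12
```

```text
tcp_pos: [0.481, 0.122, 0.1087]
wrist_force: [-1.1, 13.4, -0.4]
finger_force: 6.6
tcp_pos: [0.4819, 0.1319, 0.2132]
wrist_force: [1.7, 1.1, 0.8]
finger_force: 0.0
t 11.57 p [0.4819 0.1319 0.2132] toolz [ 0.007  0.001 -1.   ] yaw y 3.08 F [1.7 1.1 0.8] w 0.0002 ff 0.0
shift units [-16.92  -3.02   3.7 ]
```

```bash
python3 -m creep '[[[-1,-0.18,0],[0,0,0]],[[-1,-0.18,0],[0,0,0]],[[-1,-0.18,0],[0,0,0]],[[-1,-0.18,0],[0,0,0]],[[-1,-0.18,0],[0,0,0]],[[-1,-0.18,0],[0,0,0]],[[-1,-0.18,0],[0,0,0]],[[-1,-0.18,0],[0,0,0]],[[-1,-0.18,0],[0,0,0]],[[-1,-0.18,0],[0,0,0]]]' 1 | sed -n '2p'
python3 -m creep '[[[-1,-0.18,0],[0,0,0]],[[-1,-0.18,0],[0,0,0]],[[-1,-0.18,0],[0,0,0]],[[-1,-0.18,0],[0,0,0]],[[-1,-0.18,0],[0,0,0]],[[-1,-0.18,0],[0,0,0]],[[-0.9,0,0],[0,0,0]],[[0,0,1],[0,0,1]],[[0,0,1],[0,0,1]],[[0,0,0],[0,0,0.15]]]'| sed -n '2p;4p'
python3 -m creep '[[[0,0,0],[0,0,0]],[[0,0,0],[0,0,0]]]'| sed -n '2p;4p'
python3 go.py 0.4298 -0.2944 0.12
```

```text
tcp_pos: [0.4479, -0.1219, 0.2078]
tcp_pos: [0.4284, -0.2934, 0.1531]
wrist_force: [-1.4, 0.6, -0.8]
tcp_pos: [0.4311, -0.2942, 0.1591]
wrist_force: [0.7, -0.4, 0.1]
t 13.4 p [ 0.4311 -0.2942  0.1591] toolz [ 0. -0. -1.] yaw y -9.66 F [ 0.7 -0.4  0.1] w 0.0854 ff 0.0
shift units [-0.02 -0.05  1.56]
```

Run:
```python
from h import *
import pickle
d={n:r.snapshot(n) for n in("scene","top")}; pickle.dump(d,open("c4.pkl","wb"))
k=lambda x:cv2.resize(x,(700,300),interpolation=cv2.INTER_CUBIC)
cv2.imwrite("pics/c4.png",np.vstack([k(d["top"]["img"][195:285,255:465]),k(d["scene"]["img"][205:295,205:415])])[:,:,::-1])
```

View pics/c4.png

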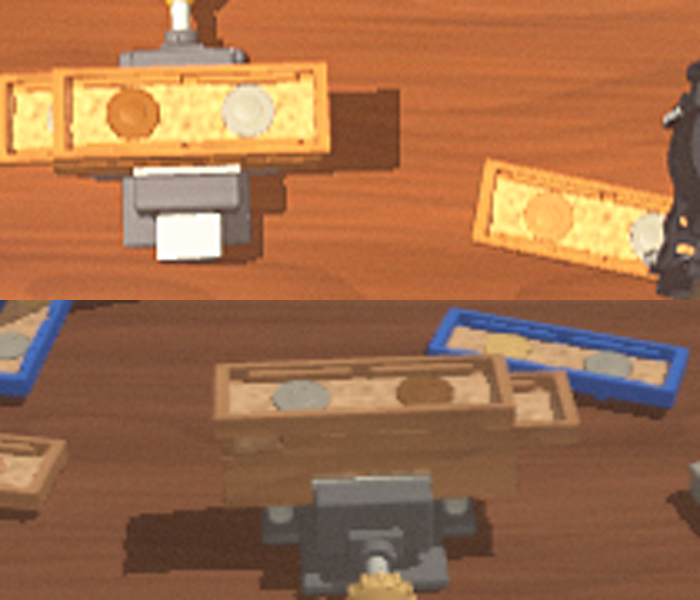

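The picture shows the second tray home on the stack (top crop 55–330), with the lower tray stepped out at left (0–55). The gripper is over tray_top at right. I'll descend and grip it.

```bash
python3 -m creep '[[[0,-0.05,1],[0,0,0]],[[0,0,1],[0,0,0]],[[0,0,1],[0,0,0]],[[0,0,1],[0,0,0]],[[0,0,1],[0,0,0]],[[0,0,0.8],[0,0,0]],[[0,0,0.4],[0,0,0]],[[0,0,0],[0,0,0]],[[0,0,0],[0,0,0]]]'| sed -n '2p;4p'
python3 go.py 0.4298 -0.2944 0
```

```text
tcp_pos: [0.4302, -0.2942, 0.0042]
wrist_force: [0.0, 1.0, 0.3]
t 14.25 p [ 0.4302 -0.2942  0.0042] toolz [ 0.001 -0.    -1.   ] yaw y -9.77 F [0.  1.  0.3] w 0.0852 ff 0.0
shift units [-0.01 -0.02  0.17]
```

```bash
python3 -m creep '[[[0,0,0.15],[0,0,0]],[[0,0,0],[0,0,0]],[[0,0,0],[0,0,0]],[[0,0,0],[0,0,0]],[[0,0,0],[0,0,0]],[[0,0,0],[0,0,0]],[[0,0,0],[0,0,0]],[[0,0,0],[0,0,0]],[[0,0,0],[0,0,0]],[[0,0,0],[0,0,0]]]' 0 40
python3 go.py
```

```text
t: 15.08
tcp_pos: [0.4306, -0.2946, 0.0009]
orientation: [0.001, 0.765, 0.644, 0.0]
wrist_force: [-0.9, -0.3, 6.0]
gripper_width: 0.0609
finger_force: 44.9
t 15.08 p [ 0.4306 -0.2946  0.0009] toolz [ 0.002 -0.001 -1.   ] yaw y -9.81 F [-0.9 -0.3  6. ] w 0.0609 ff 44.862366020679474
```

```bash
python3 -m creep '[[[0,0,-0.5],[0,0,0]],[[0,0,-1],[0,0,0]],[[0,0,-1],[0,0,0]],[[0,0,-1],[0,0,0]],[[0,0,-1],[0,0,0]],[[0,0,-1],[0,0,0]],[[0,0,-1],[0,0,0]],[[0,0,-1],[0,0,-1]],[[0,0,0],[0,0,-1]],[[0,0,0],[0,0,-0.15]]]'
python3 -m creep '[[[0,0,0],[0,0,0]]]' | sed -n '5p;6p'
python3 go.py 0.484 0.032 0.16
```

```text
t: 15.92
tcp_pos: [0.4303, -0.2945, 0.1888]
orientation: [0.002, 0.687, 0.727, 0.0]
wrist_force: [-0.3, 0.2, -2.1]
gripper_width: 0.0607
finger_force: 44.4
gripper_width: 0.0612
finger_force: 44.4
t 16.0 p [ 0.4294 -0.2939  0.1868] toolz [-0.  0. -1.] yaw y 2.99 F [-0.4 -0.4 -1.9] w 0.0612 ff 44.37602251768112
shift units [12.9   2.86  1.07]
```

```bash
python3 -m creep '[[[0.5,0.2,0],[0,0,0]],[[0.9,0.2,0],[0,0,0]],[[0.9,0.2,0],[0,0,0]],[[0.9,0.2,0],[0,0,0]],[[0.9,0.2,0],[0,0,0]],[[0.9,0.2,0],[0,0,0]],[[0.9,0.2,0],[0,0,0]],[[0.9,0.2,0],[0,0,0]],[[0.9,0.2,0],[0,0,0]],[[0.9,0.2,0],[0,0,0]]]' | sed -n '2p'
python3 -m creep '[[[0.9,0.2,0],[0,0,0]],[[0.9,0.2,0],[0,0,0]],[[0.9,0.2,0],[0,0,0]],[[0.9,0.2,0],[0,0,0]],[[0.5,0.06,0.5],[0,0,0]],[[0,0,0.4],[0,0,0]],[[0,0,0],[0,0,0]],[[0,0,0],[0,0,0]],[[0,0,0],[0,0,0]]]'| sed -n '2p;6p'
python3 go.py 0.484 0.032 0.14
python3 - <<'E'
from h import *
import pickle
d={n:r.snapshot(n) for n in("scene","top")}; pickle.dump(d,open("c5.pkl","wb"))
k=lambda x:cv2.resize(x,(700,300),interpolation=cv2.INTER_CUBIC)
cv2.imwrite("pics/c5.png",np.vstack([k(d["top"]["img"][195:255,235:375]),k(d["scene"]["img"][205:265,255:395])])[:,:,::-1])
E
```

```text
tcp_pos: [0.4672, -0.0754, 0.1856]
tcp_pos: [0.4836, 0.0261, 0.1643]
finger_force: 44.3
t 17.58 p [0.4836 0.0261 0.1643] toolz [-0.001 -0.    -1.   ] yaw y 2.99 F [-0.2  0.4 -1.6] w 0.0609 ff 44.266281723976135
shift units [0.23 0.03 0.97]
```

View pics/c5.png

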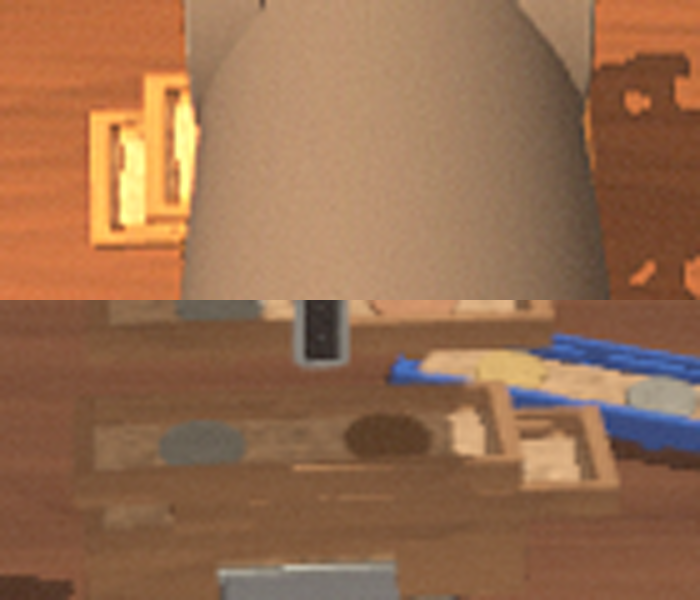

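Run:
```python
from h import *
import pickle
a=np.radians(3.0); W=np.array([np.cos(a),np.sin(a)]); L=np.array([-np.sin(a),np.cos(a)])
def edge(s,u,v0,z,half=4):
    g=s["img"][:,:,1].astype(float); g=cv2.GaussianBlur(g,(3,1),0)
    p=g[v0-half:v0+half+1,u]; dp=np.abs(np.diff(p)); i=dp.argmax(); 
    j=slice(max(i-1,0),i+2); v=v0-half+(np.arange(len(dp))[j]+.5)@dp[j]/dp[j].sum()
    return onz(s,u,v,z)[:2]
def line(s,us,vA,vB,z,nm):
    P=np.array([edge(s,u,round(vA+(vB-vA)*(u-us[0])/(us[-1]-us[0])),z) for u in us])
    x,y=P@W,P@L; k=np.abs(x-np.median(x))<.0025; f=np.polyfit(y[k],x[k],1) if k.sum()>5 else [0,0]
    print(nm,"stack-x",np.median(x[k]).round(4),"n",k.sum(),"of",len(us),"yaw",(3.0-np.degrees(f[0])).round(2),"x@y=.04",np.polyval(f,.04).round(4),"@-.05",np.polyval(f,-.05).round(4))
c4=pickle.load(open("c4.pkl","rb"))["top"]; c5=pickle.load(open("c5.pkl","rb"))["top"]
U=lambda x:round(255+x*.3); V=lambda y:195+y*.3
us=np.arange(U(62),U(325)); line(c4,us,V(69),V(63),.118,"mid +x"); line(c4,us,V(162),V(153),.118,"mid -x")
us=np.arange(U(4),U(50)); line(c4,us,V(72),V(70),.103,"low +x c4"); line(c4,us,V(162),V(161),.103,"low -x c4")
us=np.arange(254,264); line(c5,us,195+110/5,195+108/5,.103,"low +x c5"); us=np.arange(254,271);line(c5,us,195+245/5,195+242/5,.103,"low -x c5")
us=np.arange(265,272); line(c5,us,195+72/5,195+72/5,.1863,"top +x c5"); line(c5,us,195+215/5,195+213/5,.1863,"top -x c5")
s=np.array([.4836,.0261]); print("TCP stack x,y",s@W,s@L, "T contact",np.array([.481,.111])@W,np.array([.481,.111])@L)
```

```text
mid +x stack-x 0.5146 n 13 of 78 yaw 3.06 x@y=.04 0.5146 @-.05 0.5147
mid -x stack-x 0.4578 n 46 of 78 yaw 3.0 x@y=.04 0.4578 @-.05 0.4578
low +x c4 stack-x 0.5205 n 11 of 14 yaw 5.77 x@y=.04 0.5237 @-.05 0.5281
low -x c4 stack-x 0.4574 n 13 of 14 yaw 5.92 x@y=.04 0.4612 @-.05 0.4658
low +x c5 stack-x nan n 0 of 10 yaw 3.0 x@y=.04 0.0 @-.05 0.0
low -x c5 stack-x 0.4574 n 16 of 17 yaw 5.3 x@y=.04 0.4605 @-.05 0.4641
top +x c5 stack-x 0.5161 n 4 of 7 yaw 3.0 x@y=.04 0.0 @-.05 0.0
top -x c5 stack-x 0.4545 n 6 of 7 yaw 1.46 x@y=.04 0.4533 @-.05 0.4509
TCP stack x,y 0.48430321146525274 0.0007545624180067405 T contact 0.48615009735991677 0.08567428340490171
  return _methods._mean(a, axis=axis, dtype=dtype,
  ret = ret.dtype.type(ret / rcount)
```

```bash
python3 -m creep '[[[0.2,0.12,0.4],[0,0,0]],[[0,0,0.5],[0,0,0]],[[0,0,0.5],[0,0,0]],[[0,0,0.3],[0,0,0]],[[0,0,0],[0,0,0]],[[0,0,0],[0,0,0]]]'| sed -n '2p;4p'
python3 go.py
python3 -m creep '[[[0,0,0.06],[0,0,0]],[[0,0,0.04],[0,0,0]],[[0,0,0.03],[0,0,0]],[[0,0,0],[0,0,0]]]'| sed -n '2p;4p'
python3 go.py
```

```text
tcp_pos: [0.4864, 0.032, 0.1217]
wrist_force: [-0.4, -0.1, -1.7]
t 18.18 p [0.4864 0.032  0.1217] toolz [-0.001  0.    -1.   ] yaw y 3.07 F [-0.4 -0.1 -1.7] w 0.0612 ff 44.2754964530468
tcp_pos: [0.4869, 0.032, 0.119]
wrist_force: [-0.2, 0.0, -1.3]
t 18.52 p [0.4869 0.032  0.119 ] toolz [ 0.001  0.    -1.   ] yaw y 3.09 F [-0.2  0.  -1.3] w 0.0607 ff 44.305249750614166
```

```bash
for i in 1; do python3 -m creep '[[[0,0,0.03],[0,0,0]],[[0,0,0.02],[0,0,0]],[[0,0,0],[0,0,0]]]'| sed -n '2p;4p'; done
python3 -m creep '[[[0,0,0.03],[0,0,0]],[[0,0,0.02],[0,0,0]],[[0,0,0],[0,0,0]]]'| sed -n '2p;4p'
python3 -m creep '[[[0,0,0.03],[0,0,0]],[[0,0,0.02],[0,0,0]],[[0,0,0],[0,0,0]]]'| sed -n '2p;4p'
python3 go.py
```

```text
tcp_pos: [0.4867, 0.032, 0.1174]
wrist_force: [0.6, 0.6, -1.8]
tcp_pos: [0.4866, 0.032, 0.1161]
wrist_force: [0.6, 0.4, -2.4]
tcp_pos: [0.4867, 0.032, 0.1159]
wrist_force: [-2.4, -0.2, 5.8]
t 19.27 p [0.4867 0.032  0.1159] toolz [ 0.001  0.    -1.   ] yaw y 3.09 F [-2.4 -0.2  5.8] w 0.0611 ff 45.15559136867523
```

It touched exactly at ride height (TCP 0.116, feet at 0.115), so the feet are on the ledge. I'll release and go to the -y end.

```bash
python3 -m creep '[[[0,0,-0.04],[0,0,0]],[[0,0,0],[0,0,0]],[[0,0,0],[0,0,0]],[[0,0,0],[0,0,0]],[[0,0,0],[0,0,0]],[[0,0,-0.5],[0,0,0]],[[0,0,-1],[0,0,0]],[[0,0,-1],[0,0,0]],[[0,0,-1],[0,0,0]],[[0,0,0],[0,0,0]]]' 1 | sed -n '2p;4p;5p;6p'
python3 -m creep '[[[-1,0,0],[0,0,0]],[[-1,0,0],[0,0,0]],[[-1,0,0],[0,0,0]],[[-1,0,0],[0,0,0]],[[-1,0,0],[0,0,0]],[[-0.6,0,0],[0,0,0]],[[0,0,0],[0,0,0]],[[0,0,0],[0,0,0]],[[0,0,0],[0,0,0]]]' 0 | sed -n '2p;4p'
python3 look.py c6; python3 go.py 0.4936 -0.1043 0.1235
```

```text
tcp_pos: [0.4887, 0.0322, 0.2083]
wrist_force: [0.1, 0.4, 0.3]
gripper_width: 0.0855
finger_force: 0.0
tcp_pos: [0.494, -0.1073, 0.2031]
wrist_force: [-0.1, 1.0, -0.7]
t 20.95 p [ 0.4942 -0.1069  0.2034] toolz [-0.  0. -1.] yaw y 3.16 F [0.2 0.1 0.1] w -0.0 ff 0.0
shift units [ 0.1  -0.02  3.19]
```

View pics/c6.png

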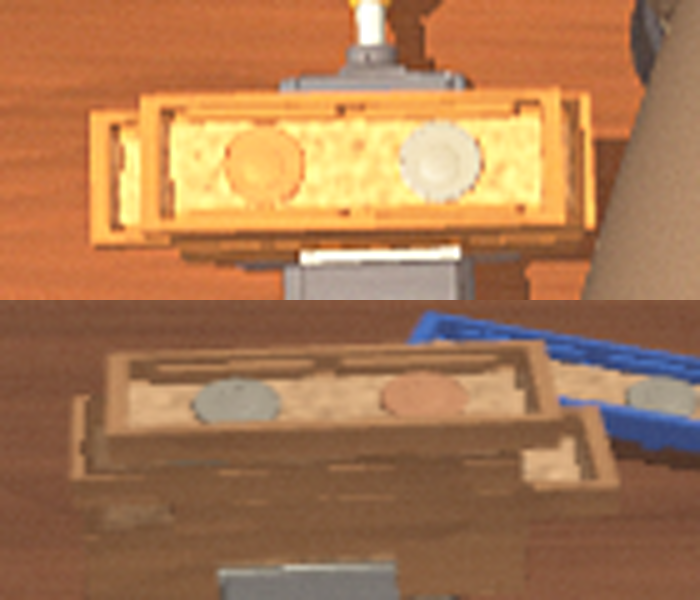

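The picture shows tray_top square on the second tray, offset about 13 mm towards +y (scene crop left edges 105 against 75). I'll push it home from the -y end.

```bash
python3 -m creep '[[[0,0,1],[0,0,0]],[[0,0,1],[0,0,0]],[[0,0,1],[0,0,0]],[[0,0,0.15],[0,0,0]],[[0,0,0],[0,0,0]],[[0.5,0,0],[0,0,0]],[[0.4,0,0],[0,0,0]],[[0.2,0,0],[0,0,0]],[[0.1,0,0],[0,0,0]],[[0.1,0,0],[0,0,0]]]'| sed -n '2p;4p'
python3 go.py
python3 -m creep '[[[0.12,0,0],[0,0,0]],[[0.12,0,0],[0,0,0]],[[0.12,0,0],[0,0,0]],[[0.12,0,0],[0,0,0]],[[0.12,0,0],[0,0,0]],[[0.1,0,0],[0,0,0]]]'| sed -n '2p;4p'
python3 go.py
```

```text
tcp_pos: [0.493, -0.0746, 0.1257]
wrist_force: [-0.2, -0.0, 0.7]
t 21.78 p [ 0.493  -0.0746  0.1257] toolz [ 0.002 -0.    -1.   ] yaw y 3.15 F [-0.2 -0.   0.7] w 0.0003 ff 0.0
tcp_pos: [0.4918, -0.0579, 0.1249]
wrist_force: [-0.3, -3.5, 2.4]
t 22.28 p [ 0.4918 -0.0579  0.1249] toolz [ 0.001 -0.    -1.   ] yaw y 3.07 F [-0.3 -3.5  2.4] w 0.0003 ff 1.6102259175141853
```

```bash
python3 -m creep '[[[0.08,0,0.02],[0,0,0]],[[0.06,0,0],[0,0,0]],[[0.06,0,0],[0,0,0]]]'| sed -n '2p;4p'
python3 -m creep '[[[0.05,0,0],[0,0,0]],[[0.04,0,0],[0,0,0]]]'| sed -n '2p;4p'
python3 -m creep '[[[0.04,0,0],[0,0,0]],[[0.04,0,0],[0,0,0]]]'| sed -n '2p;4p'
python3 -m creep '[[[0.03,0,0],[0,0,0]],[[0.03,0,0],[0,0,0]]]'| sed -n '2p;4p'
```

```text
tcp_pos: [0.4911, -0.0527, 0.1241]
wrist_force: [-0.4, -1.4, 1.7]
tcp_pos: [0.4907, -0.0501, 0.1239]
wrist_force: [-0.1, -2.0, 1.6]
tcp_pos: [0.4907, -0.0483, 0.1239]
wrist_force: [-0.6, -0.3, -0.6]
tcp_pos: [0.4907, -0.0471, 0.124]
wrist_force: [-0.5, -2.3, 0.3]
```

```bash
python3 -m creep '[[[0.03,0,0],[0,0,0]],[[0.03,0,0],[0,0,0]]]'| sed -n '2p;4p'
python3 -m creep '[[[0.03,0,0],[0,0,0]],[[0.03,0,0],[0,0,0]]]'| sed -n '2p;4p'
python3 -m creep '[[[0.02,0,0],[0,0,0]],[[0.01,0,0],[0,0,0]]]'| sed -n '2p;4p'
```

```text
tcp_pos: [0.4908, -0.0456, 0.1242]
wrist_force: [0.3, -2.1, -0.3]
tcp_pos: [0.4908, -0.0443, 0.1242]
wrist_force: [0.0, -3.8, -0.1]
tcp_pos: [0.4908, -0.0435, 0.1243]
wrist_force: [0.0, -3.1, -0.9]
```

```bash
python3 -m creep '[[[0.03,0,0],[0,0,0]],[[0.02,0,0],[0,0,0]]]'| sed -n '2p;4p'
python3 -m creep '[[[0.02,0,0],[0,0,0]],[[0.02,0,0],[0,0,0]]]'| sed -n '2p;4p'
python3 look.py c7
```

```text
tcp_pos: [0.4907, -0.0422, 0.1243]
wrist_force: [1.6, -2.8, -0.8]
tcp_pos: [0.4907, -0.0418, 0.1243]
wrist_force: [0.6, -7.8, -0.7]
```

View pics/c7.png

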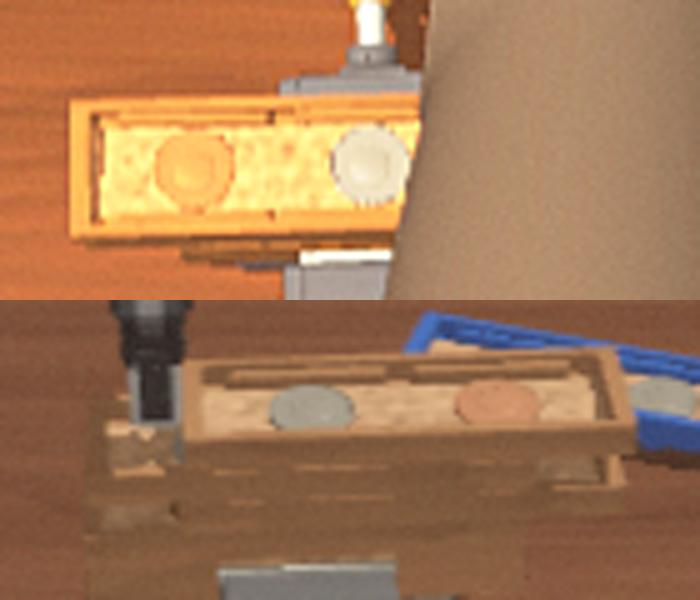

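The picture shows tray_top dropped about 5 mm and stepped about 40 mm (left edge 185 against 87 for the second tray). I'll press and hold.

```bash
python3 -m creep '[[[0.03,0,0],[0,0,0]],[[0.01,0,0],[0,0,0]],[[0,0,0],[0,0,0]],[[0,0,0],[0,0,0]]]'| sed -n '2p;4p'
python3 -m creep '[[[0.01,0,0],[0,0,0]],[[0,0,0],[0,0,0]],[[0,0,0],[0,0,0]],[[0,0,0],[0,0,0]]]'| sed -n '2p;4p'
python3 -m creep '[[[0,0,0],[0,0,0]],[[0,0,0],[0,0,0]],[[0,0,0],[0,0,0]],[[0,0,0],[0,0,0]]]'| sed -n '2p;4p'
```

```text
tcp_pos: [0.491, -0.0416, 0.1245]
wrist_force: [0.7, -9.6, 0.3]
tcp_pos: [0.491, -0.0416, 0.1246]
wrist_force: [0.7, -9.1, 0.2]
tcp_pos: [0.491, -0.0416, 0.1246]
wrist_force: [0.8, -9.8, 0.7]
```

Hard stop, about 10 N held. I'll back away and check the result.

```bash
python3 -m creep '[[[-0.3,0,0],[0,0,0]],[[-1,0,0],[0,0,0]],[[-1,0,0],[0,0,0]],[[0,0,-1],[0,0,0]],[[-1,0,-1],[0,0,0]],[[-1,0,-1],[0,0,0]],[[-1,0,0],[0,0,0]],[[-1,0,0],[0,0,0]],[[0,0,0],[0,0,0]],[[0,0,0],[0,0,0]]]'| sed -n '2p;4p'
python3 look.py c8
python3 - <<'E'
from h import *
import pickle
d=pickle.load(open("c8.pkl","rb"))
k=lambda x:cv2.resize(x,(700,300),interpolation=cv2.INTER_CUBIC)
cv2.imwrite("pics/c8.png",np.vstack([k(d["top"]["img"][195:255,235:375]),k(d["scene"]["img"][205:265,255:395])])[:,:,::-1])
E
```

```text
tcp_pos: [0.499, -0.1976, 0.1989]
wrist_force: [0.7, -0.9, -0.6]
```

View pics/c8.png

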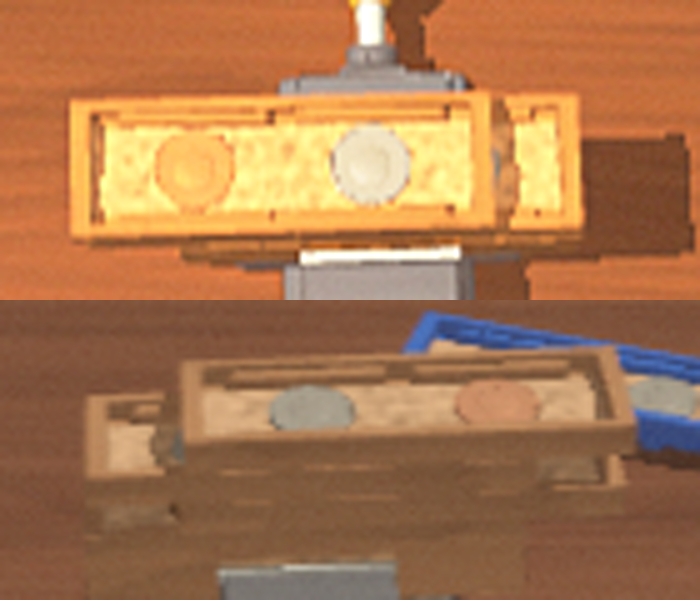

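The final picture shows all three trays stepped and level: the lower tray's right end at crop 625, the second tray's left end at 86, and the top tray from 182 to 635. The gripper is clear.

```bash
python3 -c "
from rig import r
print(r.hand_in())"
```

```text
the job is handed in; nothing more can be done
None
```

The job is handed in with no verdict returned: the last picture showed all three trays stepped alternately (low +y, middle −y, top +y) and seated, each had met a hard stop and been held there at about 10–14 N, and I saw no bystander touched, though I did not measure them again at the end.

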